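# Draw the spring bolt with the key

### The arm

A 6-joint arm with a two-finger parallel gripper is mounted at the origin on the work surface. World frame = base frame: x ahead of the robot, y to its left, z up, the work surface at z = 0. Lengths are in m, angles in rad, forces in N, time in s.
With the tool pointing down it reaches from about 0.275 to 0.725 m from the base axis. Payload 5.6 kg.
Tool frame: the origin (TCP) lies on the front face of the gripper's body, between the roots of the fingers; the fingertips stand 73 mm ahead of it and the grasp point (between the pads) lies 54 mm ahead of it; z points along the fingers, y is the line along which they close (so a half turn about z gives the same grasp; the last joint's range is limited). The gripper opens to 85 mm and grips with 20 to 120 N. Pads are 22 mm wide; open, the fingers measure 114 mm over their backs; the gripper's body (76 mm by 85 mm) begins 54 mm behind the grasp point. The pads swing forward as they close: fully open they stand 13 mm farther back than shut.
Start: joints at [-1.024, 0.255, 0.108, 0, -1.424, -0.285], TCP at [0.142, -0.531, 0.304] pointing down, gripper open.
Joint ranges: [-2.95, 2.95], [-1.21, 1.97], [-1.09, 1.5], [-2.87, 1.71], [-2.94, -0.07], [-3.05, 3.05]. Speed limits (rad/s): [2.57, 2.57, 3.14, 3.14, 3.14, 3.14].

### API

Orientations are given as a 3x3 rotation matrix whose columns are the frame's x, y, z axes.
In Python, from plant import env gives the robot as it stands. The module is installed in compiled form; this text tells all that it offers.
- The arm moves only by the tool carry_out, never from a script. Its argument "increments" is a list of rows, each a list of 3 entries, a list of its own where there are three numbers: the shift along the world's x, y, z in mm, then the turn, a rotation vector about the world's x, y, z in degrees, then the finger opening in mm, from 0 to 85.4. In form: [[[tx, ty, tz], [ax, ay, az], gripper], ...]. A call has 1 to 20 rows; each row is the pose to reach, as a shift and turn from the pose commanded when the call began; what a row does not reach only later rows make up. A row lasts 1/10 s, in which the tool goes at most 50 mm and 8.59 degrees, less where a joint would pass 70% of its speed; a pose out of reach is approached as far as the arm can. A call with a gripper value outside its range is refused whole. The fingers move at their own pace and stop on an object; the grip force is fixed at half the most. Time passes only in rows, so rows that repeat a pose let the fingers close. It gives the time, the measured TCP pose, the force, the opening and the grip force at its end, in the units of the state.
- env.state(): the state, without advancing time (a new reading comes with each control period).
- env.capture(name): name is "scene" or "top" or "wrist"; returns the picture (480x640x3 uint8, red, green, blue); there is no depth.
- env.calibration(name): a dict with "fx", "fy", "cx", "cy" (pixels), "world_from_camera" (4x4, takes a point from camera to world coordinates). Camera axes: x right, y down, z forward; pixel columns grow to the right and rows downward; lengths in m; the calibration is good to about 2 mm. A picture is of the moment at which its call begins: read the wrist's pose just before it. calibration takes no time and is no camera call; for the wrist camera it gives the pose at the moment of the call.
- env.close_job(): hands the job in; it is judged then, once.
Trained networks look in the newest picture that a camera, given by its name, has taken for a name from the list of things; names that differ only in an ending like _2 or _b are one class to them, and where a whole thing is asked for, a point or a joint stands for the part that bears it (a point fixed in the world has none). Each returns a list of dicts, best first, with "p" (0 to 1); they miss things now and then, are a little off and sometimes report something else, mostly with a low value. They report only what shows in the picture. A call takes as long as a camera call. They do not tell look-alikes from the thing itself.
- env.recognise(camera, target): "box" ([left, top, right, bottom] in pixels, round what is visible of it).
- env.masks_of(camera, target): "pixels" (480x640 bool, what is visible of it) and "box" ([left, top, right, bottom] in pixels, round what is visible of it).
- env.pinpoint(camera, target): "pixel" ([column, row] in pixels: a listed point, or the origin of a listed thing).
The state is a dict: "time": time; "joints": joint angles; "dq": joint speeds; "joint_torque": joint torques, N m; "ee_pos": TCP position; "orientation": TCP orientation; "wrist_force": force on the tool from outside, world axes, zero at the start; "wrist_torque": the same for the moment, N m; "finger_gap": opening from 0.0 (shut) to 1.0 (fully open); "gripper_force": force on a finger pad.
Only numpy, scipy, OpenCV 4.12 (cv2) and the standard library are available. Lean on these libraries where they do the work, as an engineer would, in place of code of your own. Each camera call takes 0.05 s, during which the arm holds its last target. There are 200 camera calls.

### The job

Turn the green swivel cover on the clamped lock one click counter-clockwise, never past it, so that its window stands over the keyhole, and let go of it. Then take the brass key from its stand, push it fully home in the lock, rocking it clockwise and back to get past the sticky pins, and turn it a quarter clockwise to draw the bolt. The lock springs back, so finish still gripping the key and holding it turned; leave the sieve, stone roller and tin canister where they are.

Things in the scene. Friction and masses are not known exactly. Their poses are not given: they have to be found in the camera images.
- vise: Dark iron vise, fixed, gripping a dark hardwood block, 80 (x) x 130 (y) mm, flat top 110 mm above the bench. Origin: centre of the underside, on the bench; x, y along the block's sides, z up. Jaws on both x sides, tops 96 mm high; screw handle on the -x side, out to x = -105 mm, 62 mm high.
- keyhole (a point): Centre of the keyhole mouth, flush with the block's top, 25 mm from the vise's origin towards its -y. Axes as the vise: unturned, the slot's long side runs along x; z up. Slot 15.5 x 6.5 mm with a 3 mm bevelled mouth, in a 24 mm square brass plug that turns about z. The key goes straight down.
- plug (a joint): Turn of the lock plug, rad: 0 unturned, grows clockwise seen from above, stop at 1.6. A spring pulls it to 0 (0.03 N m at 0, 0.13 N m at a quarter turn). It turns past about 0.35 only with the key fully home. The key has about 0.1 rad of play in the slot.
- pins (a joint): Depth of the sticky pins under the key, m: 0 at first, 0.024 home. The tip meets them 5 mm below the mouth (29 mm deep when home). 3 N drag; they stay where pushed. At 0.007 they jam: ease off, rock the key about 0.35 rad clockwise (plug past 0.17), push on at that yaw; at 0.016 they jam again: ease off, rock back to the unturned yaw, push home.
- cover (a joint): Turn of the cover, rad, grows counter-clockwise seen from above. Sprung clicks at 0 (a blank wing over the keyhole), 1.047 (window over it), 2.094 (other blank wing). Starts near 0. It takes about 0.15 N m to leave a click; let go within 0.4 rad of a click it settles there.
- cover_knob (a point): Middle of the black bar knob on the cover's pivot, 50 mm from the keyhole towards the vise's +y, 16 mm above the block's top. Bar 40 x 12 x 22 mm high; cover plate's top 5 mm, bar's top 27 mm above the block. Axes turn with the cover (as the vise's at cover 0); the bar's long side lies 0.524 rad counter-clockwise of its +x. A white mark on its window end. Window about 36 mm wide.
- stand: Square wooden key stand, 70 x 70 x 40 mm, fixed to the bench. Origin: centre of its underside; x along the slot in its top (15.5 x 6.5 mm, 28 mm deep) in which the key stands.
- key: Brass key, 92 mm, 70 g, upright in the stand, tip down, tip 12 mm above the bench. Origin: middle of the tip; z up the shank, x across the wide side. Blade 14 (x) x 5 (y) mm up to z = 30 mm, slimmer in the lowest 8; shank 8 mm thick, collar 14 mm at z 32 to 35; flat bow 30 (x) x 10 (y) mm, z 64 to 92: grip it across the 10 mm. Fits either way round.
- sieve: Round brass sieve frame (open ring), 120 mm across, 45 mm high; bystander. Origin: centre of underside.
- roller: Grey stone grinding roller on its flat end, 88 mm across, 40 mm high with a short stub to 55 mm; bystander. Origin: centre of underside.
- canister: Tin canister with a pressed lid, 84 mm across, 110 mm high; bystander. Origin: centre of underside.
- bolt (a joint): Brass bolt that sticks 14 mm out of the block's -y face; how far it is drawn in, m: 0 with the lock unturned, 0.0125 at a quarter turn. Moves with the lock.
Not all that is in view belongs to the job. There is more than one size of the key; the one meant has the size given above. There is more than one size of the vise; the job needs the smaller.

How it is judged:
By the outcome, as a careful person would: the job done as asked, in the order asked, and still so for the second after the job is handed in, while the arm keeps its last pose, push and grip.
It also fails if it takes over 64 s, if anything falls off the work surface, if the arm or the gripper's body presses on something with over 40 N, if the wrist force passes 120 N, or if a joint passes its speed limit or range.

## Working session

There is one attempt and no reset: what is moved stays moved. The work goes in short steps, Python scripts to look and compute and a tool call to move; the robot and the scene stay as the last step left them, time stands still between calls to the robot, and variables do not carry over. Pictures are saved under pics/ and viewed, at most 12 in all, crops included, and the job is handed in when it is done.

Besides the shell and the picture viewer there is one more tool, called after ">>>" as name([rows], argument=value, ...), one row to a line, values as JSON. carry_out: Moves the arm, as the interface text tells. Its arguments: {"type":"object","properties":{"increments":{"type":"array"}},"required":["increments"]}

```bash
mkdir -p pics
cat > h.py <<'E'
import numpy as np, cv2
from plant import env
def ray(cam,px,z,cal=None):
    c=cal or env.calibration(cam); T=np.array(c["world_from_camera"])
    d=T[:3,:3]@np.array([(px[0]-c["cx"])/c["fx"],(px[1]-c["cy"])/c["fy"],1.])
    o=T[:3,3]; return o+d*(z-o[2])/d[2]
def proj(cam,P):
    c=env.calibration(cam); T=np.linalg.inv(np.array(c["world_from_camera"]))
    q=T[:3,:3]@np.array(P)+T[:3,3]; return np.array([c["fx"]*q[0]/q[2]+c["cx"],c["fy"]*q[1]/q[2]+c["cy"]])
def save(img,n): cv2.imwrite("pics/"+n,cv2.cvtColor(img,cv2.COLOR_RGB2BGR))
E
python3 - <<'E'
from h import *
np.set_printoptions(precision=3,suppress=True)
for c in("scene","top"):
    save(env.capture(c),c+"0.png"); cal=env.calibration(c); print(c,cal["fx"],np.array(cal["world_from_camera"]))
    for t in("key","vise","keyhole","cover_knob","stand","cover"):
        try:
            r=env.recognise(c,t); print(t,[(np.round(x["box"]).tolist(),round(x["p"],2)) for x in r])
        except Exception as e: print(t,e)
        try:
            r=env.pinpoint(c,t); print(' pt',[(np.round(x["pixel"],1).tolist(),round(x["p"],2)) for x in r])
        except Exception as e: print(t,e)
print(env.state())
E
```

```text
scene 528.6149497312348 [[ 0.513  0.581 -0.632  1.246]
 [ 0.858 -0.335  0.389 -0.491]
 [ 0.014 -0.742 -0.671  0.806]
 [ 0.     0.     0.     1.   ]]
key [([411.0, 186.0, 432.0, 232.0], 0.88), ([413.0, 145.0, 430.0, 188.0], 0.71), ([382.0, 173.0, 399.0, 200.0], 0.53)]
 pt [([411.0, 233.1], 0.96), ([387.3, 206.2], 0.75), ([415.5, 190.3], 0.6)]
vise [([265.0, 206.0, 341.0, 294.0], 0.8), ([153.0, 151.0, 247.0, 256.0], 0.65)]
 pt [([305.3, 273.1], 0.91), ([207.9, 227.6], 0.72)]
keyhole [([265.0, 204.0, 341.0, 299.0], 0.98), ([151.0, 153.0, 246.0, 257.0], 0.68)]
 pt [([183.2, 183.3], 0.97), ([296.3, 238.6], 0.79), ([384.7, 207.4], 0.6)]
cover_knob [([278.0, 204.0, 332.0, 245.0], 0.63), ([171.0, 147.0, 235.0, 193.0], 0.61)]
 pt [([315.1, 223.2], 0.71), ([212.2, 167.1], 0.63)]
stand [([370.0, 187.0, 411.0, 223.0], 0.87)]
 pt [([386.3, 210.9], 0.56), ([387.1, 208.3], 0.36)]
cover [([279.0, 205.0, 329.0, 248.0], 0.93), ([175.0, 152.0, 236.0, 191.0], 0.84)]
cover it knows: canister, cover_knob, key, keyhole, roller, sieve, stand, vise
top 537.0155873728586 [[-0.005 -0.979  0.204  0.336]
 [-1.  
[... 702 characters left out ...]
4)]
cover [([281.0, 241.0, 337.0, 288.0], 0.81), ([330.0, 340.0, 416.0, 412.0], 0.64)]
cover it knows: canister, cover_knob, key, keyhole, roller, sieve, stand, vise
{'time': 1.2, 'joints': array([-1.024,  0.255,  0.108,  0.   , -1.424, -0.285]), 'dq': array([ 0.001, -0.002,  0.   ,  0.001, -0.001,  0.001]), 'joint_torque': array([ -0.001, -38.64 ,  23.807,   5.368,  -0.001,   0.   ]), 'ee_pos': array([ 0.142, -0.531,  0.304]), 'orientation': array([[-0.966, -0.259, -0.   ],
       [-0.259,  0.966, -0.   ],
       [ 0.   ,  0.   , -1.   ]]), 'wrist_force': array([-0.109, -0.058, -0.686]), 'wrist_torque': array([-0.025, -0.004,  0.064]), 'gripper_force': 0.0, 'finger_gap': 1.0034382850381165}
```

View pics/scene0.png

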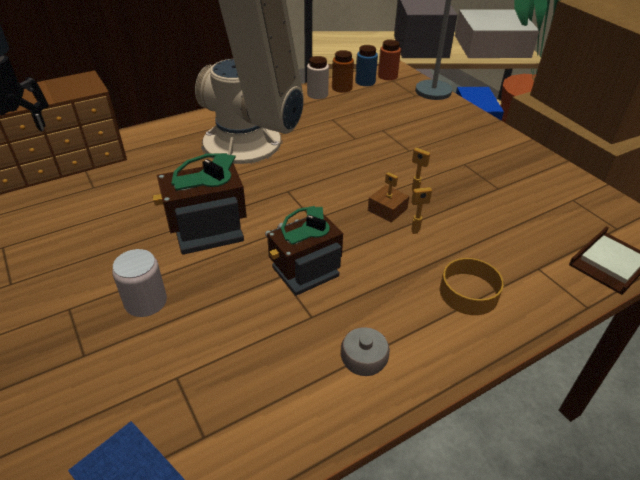

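View pics/top0.png

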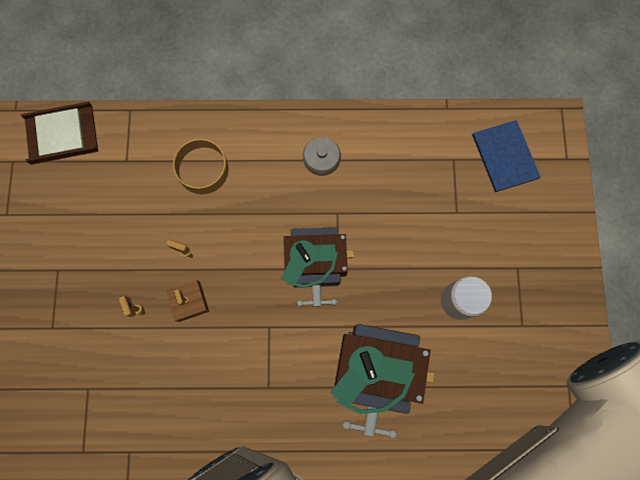

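The scene picture shows the small vise at scene (305,245) / top (315,262), and the big look-alike at scene (208,205) / top (380,368). There are three keys: one in the stand at scene (390,187) / top (180,297), and two loose ones at scene (421,165) and (423,205) / top (178,246) and (130,306). The key in the stand and the small vise fit the description, so I'll measure both.

Run:
```python
from h import *
np.set_printoptions(precision=4,suppress=True)
for n,p,z in(("vise",(312.8,263.8),0),("keyhole",(327.1,257.5),.11),("knob",(304.4,251.2),.126),("stand",(187.6,298.6),0),("standkeytop",(178,291),.104)):
    print(n,ray("top",p,z))
for n,p,z in(("vise",(305.3,273.1),0),("keyhole",(296.3,238.6),.11),("knob",(315.1,223.2),.126),("stand",(386.8,209.5),0),("key",(387.3,206.2),.012),("standkeytop",(391,175),.104)):
    print('s',n,ray("scene",p,z))
for t in("sieve","roller","canister"):
    print(t,ray("top",env.pinpoint("top",t)[0]["pixel"],0))
c=env.calibration("wrist");T=np.array(c["world_from_camera"]);s=env.state()
R=s["orientation"];print(c["fx"],c["cx"],c["cy"],R.T@T[:3,:3],R.T@(T[:3,3]-s["ee_pos"]))
```

```text
vise [ 0.5447 -0.0964  0.    ]
keyhole [ 0.5386 -0.126   0.11  ]
knob [ 0.5488 -0.0796  0.126 ]
stand [0.4673 0.1832 0.    ]
standkeytop [0.4715 0.179  0.104 ]
s vise [ 0.5506 -0.1028  0.    ]
s keyhole [ 0.5532 -0.1239  0.11  ]
s knob [ 0.5471 -0.0774  0.126 ]
s stand [0.4599 0.1783 0.    ]
s key [0.4617 0.177  0.012 ]
s standkeytop [0.4619 0.1764 0.104 ]
sieve [0.7634 0.1639 0.    ]
roller [ 0.7945 -0.1102  0.    ]
canister [ 0.4564 -0.4237  0.    ]
382.631142500671 317.66649340868486 234.64104715021142 [[-0.0004 -0.9648 -0.263 ]
 [ 1.     -0.0003 -0.0006]
 [ 0.0005 -0.263   0.9648]] [ 0.0664 -0.0005 -0.0698]
```

>>> carry_out([
  [[400, 440, 0], [0, 0, 18], 45],
  [[400, 440, 0], [0, 0, 18], 45],
  [[400, 440, 0], [0, 0, 18], 45],
  [[400, 440, 0], [0, 0, 18], 45],
  [[400, 440, 0], [0, 0, 18], 45],
  [[400, 440, 0], [0, 0, 18], 45],
  [[400, 440, 0], [0, 0, 18], 45],
  [[400, 440, 0], [0, 0, 18], 45],
  [[400, 440, 0], [0, 0, 18], 45],
  [[400, 440, 0], [0, 0, 18], 45],
  [[400, 440, 0], [0, 0, 18], 45],
  [[400, 440, 0], [0, 0, 18], 45],
  [[400, 440, 0], [0, 0, 18], 45],
  [[400, 440, 0], [0, 0, 18], 45],
  [[400, 440, 0], [0, 0, 18], 45],
])

```text
time: 2.85
ee_pos: [0.542, -0.0917, 0.304]
orientation: [[-0.839, -0.544, -0.0], [-0.544, 0.839, -0.0], [0.0, -0.0, -1.0]]
wrist_force: [-0.5, 0.8, -0.1]
finger_gap: 0.529
gripper_force: 0.0
```

Run:
```python
from h import *
np.set_printoptions(precision=4,suppress=True)
s=env.state();print(s["time"],s["joints"],s["ee_pos"],s["orientation"][:,0],s["finger_gap"])
im=env.capture("wrist");save(im,"w1.png")
for t,z in(("keyhole",.11),("cover_knob",.126),("vise",0)):
    print(t,[(np.round(x["pixel"],1),ray("wrist",x["pixel"],z),round(x["p"],2)) for x in env.pinpoint("wrist",t)])
```

```text
2.85 [ 0.1171  0.2545  0.1076  0.0002 -1.424  -1.1124] [ 0.542  -0.0917  0.304 ] [-0.8389 -0.5443  0.0001] 0.528662625433716
keyhole [(array([271.5, 210.7]), array([ 0.5498, -0.1266,  0.11  ]), 0.93)]
cover_knob [(array([332.3, 250.1]), array([ 0.5469, -0.0779,  0.126 ]), 0.74)]
vise [(array([305.2, 199.2]), array([ 0.5483, -0.1036,  0.    ]), 0.85)]
```

View pics/w1.png

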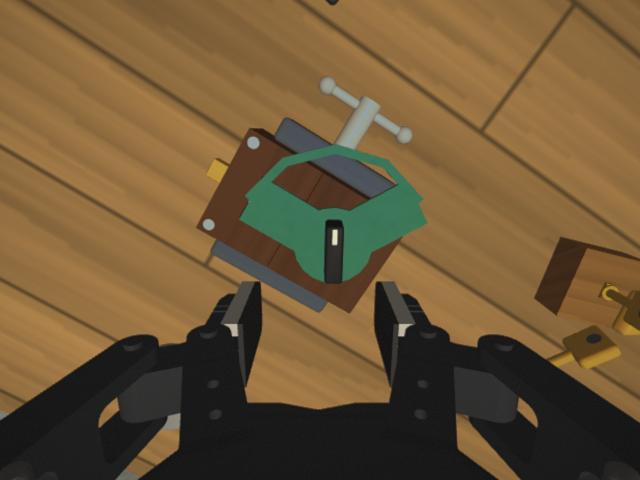

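The wrist view shows the cover at 0, with a blank wing over the keyhole. The black bar knob spans about (333,222)-(334,282), which puts it in line with the tool x axis. The bolt is at (216,170) and the handle at (365,115). The knob's position agrees across all three cameras at (0.547,-0.078). Next I descend and grip.

>>> carry_out([
  [[5, 14, 0], [0, 0, 0], 40],
  [[5, 14, -50], [0, 0, 0], 40],
  [[5, 14, -80], [0, 0, 0], 40],
  [[5, 14, -100], [0, 0, 0], 40],
  [[5, 14, -111], [0, 0, 0], 40],
  [[5, 14, -111], [0, 0, 0], 40],
  [[5, 14, -111], [0, 0, 0], 20],
  [[5, 14, -111], [0, 0, 0], 16],
  [[5, 14, -111], [0, 0, 0], 8],
  [[5, 14, -111], [0, 0, 0], 8],
  [[5, 14, -111], [0, 0, 0], 8],
  [[5, 14, -111], [0, 0, 0], 8],
])

```text
time: 4.25
ee_pos: [0.5474, -0.0761, 0.1946]
orientation: [[-0.839, -0.544, 0.002], [-0.544, 0.839, 0.002], [-0.003, 0.001, -1.0]]
wrist_force: [-4.3, 6.9, 6.2]
finger_gap: 0.121
gripper_force: 60.0
```

Run:
```python
from h import *
np.set_printoptions(precision=4,suppress=True)
s=env.state();print(s["wrist_force"],s["wrist_torque"],s["gripper_force"],s["finger_gap"]*85.4,s["ee_pos"])
save(env.capture("wrist"),"w2.png")
```

```text
[-4.2562  6.9442  6.2256] [ 2.0503  1.4287 -0.1351] 59.9591588973999 10.37518120084005 [ 0.5474 -0.0761  0.1946]
```

View pics/w2.png

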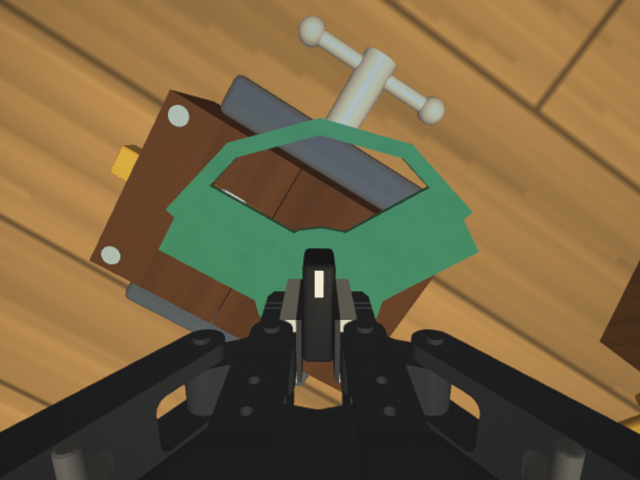

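The picture shows the bar held squarely between the pads at (319,300). I shift 1-2 mm to relieve the side load and turn 57° counter-clockwise, just short of the click.

>>> carry_out([
  [[-1, 1.5, 1], [0, 0, 0], 8],
  [[-1, 1.5, 1], [0, 0, 6], 8],
  [[-1, 1.5, 1], [0, 0, 12], 8],
  [[-1, 1.5, 1], [0, 0, 18], 8],
  [[-1, 1.5, 1], [0, 0, 24], 8],
  [[-1, 1.5, 1], [0, 0, 30], 8],
  [[-1, 1.5, 1], [0, 0, 36], 8],
  [[-1, 1.5, 1], [0, 0, 41], 8],
  [[-1, 1.5, 1], [0, 0, 46], 8],
  [[-1, 1.5, 1], [0, 0, 50], 8],
  [[-1, 1.5, 1], [0, 0, 54], 8],
  [[-1, 1.5, 1], [0, 0, 57], 8],
  [[-1, 1.5, 1], [0, 0, 57], 8],
  [[-1, 1.5, 1], [0, 0, 57], 8],
])

```text
time: 5.7
ee_pos: [0.5467, -0.0755, 0.1946]
orientation: [[-0.001, -1.0, 0.001], [-1.0, 0.001, 0.0], [-0.0, -0.001, -1.0]]
wrist_force: [0.0, 2.9, 3.6]
finger_gap: 0.119
gripper_force: 60.3
```

Run:
```python
from h import *
np.set_printoptions(precision=4,suppress=True)
s=env.state();print(s["wrist_force"],s["wrist_torque"],s["ee_pos"])
```

```text
[0.037  2.9392 3.6412] [0.7721 0.1154 0.1076] [ 0.5467 -0.0755  0.1946]
```

>>> carry_out([
  [[0, 0, 0], [0, 0, 0], 25],
  [[0, 0, 0], [0, 0, 0], 40],
  [[0, 0, 0], [0, 0, 0], 40],
  [[0, 0, 0], [0, 0, 0], 40],
  [[0, 0, 30], [0, 0, 0], 40],
  [[0, 0, 70], [0, 0, 0], 40],
  [[0, -10, 110], [0, 0, 0], 40],
  [[0, -10, 110], [0, 0, 0], 40],
  [[0, -10, 110], [0, 0, 0], 40],
])

```text
time: 6.6
ee_pos: [0.5466, -0.0859, 0.3048]
orientation: [[-0.001, -1.0, 0.002], [-1.0, 0.001, 0.001], [-0.001, -0.002, -1.0]]
wrist_force: [-0.4, 1.2, -0.1]
finger_gap: 0.467
gripper_force: 0.0
```

Run:
```python
from h import *
np.set_printoptions(precision=4,suppress=True)
s=env.state();print(s["ee_pos"],s["orientation"][:,0],s["joints"])
im=env.capture("wrist");save(im,"w3.png")
for t,z in(("keyhole",.11),("cover_knob",.126)):
    print(t,[(np.round(x["pixel"],1),ray("wrist",x["pixel"],z),round(x["p"],2)) for x in env.pinpoint("wrist",t)])
```

```text
[ 0.5466 -0.0859  0.3048] [-0.0007 -1.     -0.0005] [ 0.1268  0.2602  0.1173 -0.0002 -1.4256 -0.1275]
keyhole [(array([317.4, 170.8]), array([ 0.546 , -0.1262,  0.11  ]), 0.75)]
cover_knob [(array([319.2, 244.8]), array([ 0.5447, -0.0785,  0.126 ]), 0.69)]
```

View pics/w3.png

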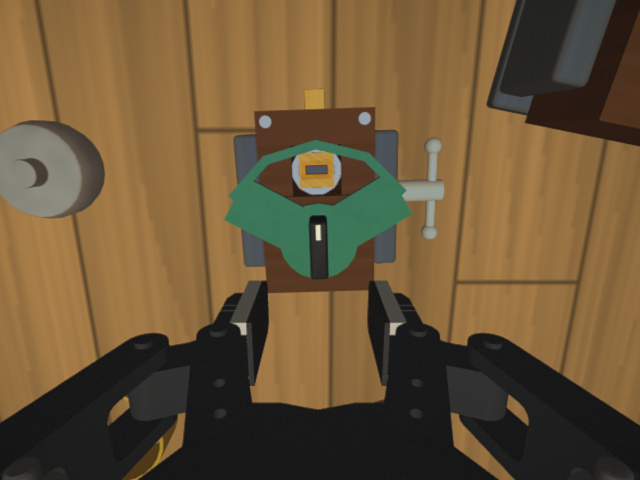

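The window now stands over the keyhole: slot at (316,170), brass plug around it, bar upright at (318,245). Next I fix the slot's position and yaw, and locate the stand key from this pose.

Run:
```python
from h import *
np.set_printoptions(precision=4,suppress=True)
im=cv2.imread("pics/w3.png");c=im[150:192,292:342]
hsv=cv2.cvtColor(c,cv2.COLOR_BGR2HSV)
br=((hsv[...,0]>10)&(hsv[...,0]<30)&(hsv[...,1]>120)&(hsv[...,2]>120)).astype(np.uint8)
n,l,st,ce=cv2.connectedComponentsWithStats(br);print(st,ce)
k=1+np.argmax(st[1:,4]);cn,h=cv2.findContours((l==k).astype(np.uint8),cv2.RETR_CCOMP,cv2.CHAIN_APPROX_NONE)
for q in cn:
    if len(q)<10: continue
    r=cv2.minAreaRect(q);pc=np.array(r[0])+[292,150];print(len(q),r,pc,ray("wrist",pc,.11))
# block edges: end edge
g=cv2.GaussianBlur(im,(3,3),0)[...,2].astype(int)
ys=[]
for x in range(275,360,2):
    if 300<x<332: continue
    col=g[98:116,x]; ys.append((x,98+np.argmin(np.diff(col))))
ys=np.array(ys,float)
p=np.polyfit(ys[:,0],ys[:,1],1);print(np.median(np.abs(np.polyval(p,ys[:,0])-ys[:,1])),"end edge deg",np.degrees(np.arctan(p[0])))
# bolt heads 
for a in((265,122),(365,118)): print(ray("wrist",a,.112))
# stand
for cam in("top","scene"):
    env.capture(cam)
    m=[x for x in env.masks_of(cam,"stand")][0]; print(cam,m["box"],m["p"])
    cn,_=cv2.findContours(m["pixels"].astype(np.uint8),cv2.RETR_EXTERNAL,cv2.CHAIN_APPROX_NONE)
    q=max(cn,key=cv2.contourArea);r=cv2.minAreaRect(q);print(r,ray(cam,r[0],.04 if cam=="top" else .02))
```

```text
[[   0    0   50   42 1118]
 [   7    2   35   36  982]] [[24.9168 21.0662]
 [24.0255 19.8554]]
130 ((24.110971450805664, 19.719451904296875), (34.60676956176758, 34.30714416503906), 87.1375961303711) [316.111  169.7195] [ 0.5467 -0.1269  0.11  ]
61 ((24.5, 19.5), (23.0, 11.0), 0.0) [316.5 169.5] [ 0.5464 -0.1271  0.11  ]
0.21244437624675072 end edge deg -1.9092987993799915
[ 0.58  -0.158  0.112]
[ 0.5148 -0.1605  0.112 ]Traceback (most recent call last):
  File "<stdin>", line 24, in <module>
IndexError: list index out of range
```

>>> carry_out([
  [[-80, 265, 10], [0, 0, 0], 50],
  [[-80, 265, 10], [0, 0, 0], 50],
  [[-80, 265, 10], [0, 0, 0], 50],
  [[-80, 265, 10], [0, 0, 0], 50],
  [[-80, 265, 10], [0, 0, 0], 50],
  [[-80, 265, 10], [0, 0, 0], 50],
  [[-80, 265, 10], [0, 0, 0], 50],
  [[-80, 265, 10], [0, 0, 0], 50],
  [[-80, 265, 10], [0, 0, 0], 50],
  [[-80, 265, 10], [0, 0, 0], 50],
])

```text
time: 7.85
ee_pos: [0.4666, 0.1784, 0.3137]
orientation: [[-0.001, -1.0, -0.0], [-1.0, 0.001, -0.0], [0.0, 0.0, -1.0]]
wrist_force: [1.0, -0.5, -0.8]
finger_gap: 0.59
gripper_force: 0.0
```

Run:
```python
from h import *
np.set_printoptions(precision=4,suppress=True)
s=env.state();print(s["ee_pos"],s["orientation"][:,0],s["joints"])
im=env.capture("wrist");save(im,"w4.png")
for t,z in(("key",.012),("stand",.0)):
    print(t,[(np.round(x["pixel"],1),ray("wrist",x["pixel"],z),round(x["p"],2)) for x in env.pinpoint("wrist",t)])
    print([(x["box"],round(x["p"],2)) for x in env.recognise("wrist",t)])
```

```text
[0.4666 0.1784 0.3137] [-0.0014 -1.      0.0004] [ 0.6795  0.1521  0.0025  0.0001 -1.4217 -0.6809]
key [(array([170.5, 206.8]), array([0.6121, 0.1838, 0.012 ]), 0.92), (array([328.3, 202.5]), array([0.4564, 0.1797, 0.012 ]), 0.62), (array([344.4, 303.3]), array([0.4388, 0.2878, 0.012 ]), 0.61)]
[([294.8, 217.3, 353.5, 308.7], 0.97), ([305.8, 198.6, 345.2, 224.5], 0.94), ([165.9, 202.5, 291.5, 267.6], 0.63)]
stand [(array([324.5, 198.2]), array([0.4599, 0.1778, 0.    ]), 0.72)]
[([275.9, 155.7, 371.0, 235.2], 0.78)]
```

View pics/w4.png

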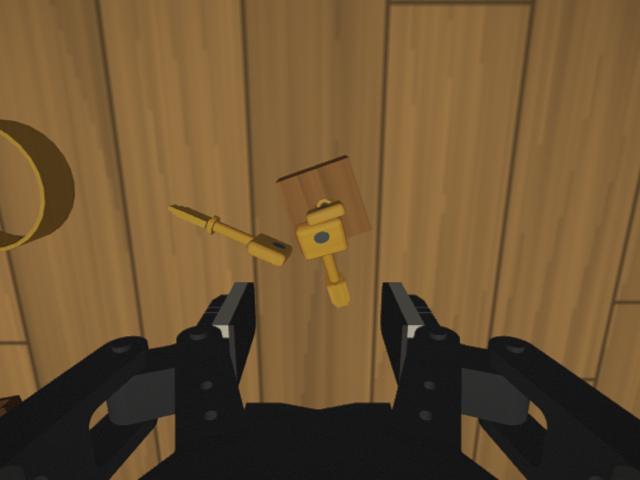

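The wrist view shows the stand key's bow edge-on at (325,212). One loose key lies beside the stand with its bow at (322,238), and another lies from (172,207) to (285,252), so both loose keys look toppled since the first pictures. I'll check a close crop and see how much room the fingers have.

Run:
```python
from h import *
t=env.capture("top")[220:340,90:230]; s=env.capture("scene")[130:250,350:490]
w=cv2.imread("pics/w4.png")[140:320,250:390,::-1]
f=lambda a:cv2.resize(a,None,fx=2.8,fy=2.8,interpolation=cv2.INTER_CUBIC)
a=np.vstack([f(t),np.zeros((0,392,3),np.uint8)]);b=f(s)
save(np.hstack([np.vstack([a[:290],b[:290]])[:580],cv2.resize(w,(392,504))[:580] if 0 else np.vstack([cv2.resize(w,(392,504)),np.zeros((76,392,3),np.uint8)])]),"crop1.png")
```

```text
(no output)
```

View pics/crop1.png

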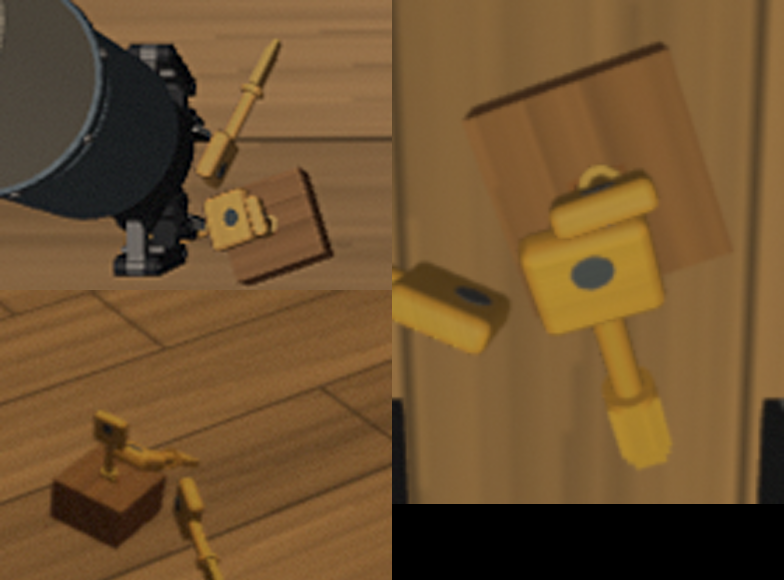

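Run:
```python
from h import *
np.set_printoptions(precision=4,suppress=True)
def tri(*obs):
    A=np.zeros((3,3));b=np.zeros(3);L=[]
    for cam,px in obs:
        o=np.array(env.calibration(cam)["world_from_camera"])[:3,3];d=ray(cam,px,0)-o;d/=np.linalg.norm(d);P=np.eye(3)-np.outer(d,d);A+=P;b+=P@o;L.append((o,P))
    x=np.linalg.solve(A,b);return x,[np.linalg.norm(P@(x-o))*1e3 for o,P in L]
S=lambda u,v:("scene",(u/2.8+350,(v-290)/2.8+130)); T=lambda u,v:("top",(u/2.8+90,v/2.8+220)); W=lambda u,v:("wrist",((u-392)/2.8+250,v/2.8+140))
print("stand bow",tri(S(111,430),T(257,213),W(603,205)))
print("stand bow2",tri(S(111,430),W(603,205)))
print("lean bow",tri(T(232,217),W(592,272)))
print("lean tip",tri(S(197,463),W(641,460)))
print("bow ends z=.104",ray(*W(560,212),.1),ray(*W(652,185),.1))
print("lie tip",ray("wrist",(172,207),.005),"bow end",ray("wrist",(280,252),.01))
c=[W(469,117),W(663,45),W(731,250)]
for q in c: print("stand corner",ray(*q,.04))
```

```text
stand bow (array([0.4617, 0.1742, 0.0908]), [np.float64(0.16389014040185254), np.float64(0.8981483060625789), np.float64(1.0111798151257412)])
stand bow2 (array([0.4608, 0.1748, 0.0898]), [np.float64(0.24191655635922896), np.float64(0.2419165563593042)])
lean bow (array([0.4633, 0.2014, 0.06  ]), [np.float64(0.9534482358974904), np.float64(0.9534482358975371)])
lean tip (array([0.4438, 0.2955, 0.0003]), [np.float64(0.3470233705561112), np.float64(0.34702337055610954)])
bow ends z=.104 [0.4725 0.1743 0.1   ] [0.4478 0.1669 0.1   ]
lie tip [0.6133 0.1861 0.005 ] bow end [0.5054 0.2321 0.01  ]
stand corner [0.5028 0.1563 0.04  ]
stand corner [0.441  0.1338 0.04  ]
stand corner [0.4172 0.2004 0.04  ]
```

The crop shows the stand key upright in its slot, and the toppled larger key leaning on the stand (bow about z 0.06, about 130 mm long). So the stand key is the right one. Gripping high on its bow, with fingertips at about z 0.08, clears the leaning key.

>>> carry_out([
  [[-6, -3, 0], [0, 0, 8], 42],
  [[-6, -3, 0], [0, 0, 16], 42],
  [[-6, -3, 0], [0, 0, 24], 42],
  [[-6, -3, 0], [0, 0, 32], 42],
  [[-6, -3, 0], [0, 0, 40], 42],
  [[-6, -3, 0], [0, 0, 48], 42],
  [[-6, -3, 0], [0, 0, 56], 42],
  [[-6, -3, -10], [0, 0, 64], 42],
  [[-6, -3, -20], [0, 0, 72], 42],
  [[-6, -3, -30], [0, 0, 80], 42],
  [[-6, -3, -40], [0, 0, 88], 42],
  [[-6, -3, -50], [0, 0, 96], 42],
  [[-6, -3, -60], [0, 0, 104], 42],
  [[-6, -3, -60], [0, 0, 109], 42],
  [[-6, -3, -60], [0, 0, 109], 42],
  [[-6, -3, -60], [0, 0, 109], 42],
])

```text
time: 9.8
ee_pos: [0.4605, 0.1763, 0.2541]
orientation: [[0.946, 0.323, 0.0], [0.323, -0.946, 0.0], [0.0, -0.0, -1.0]]
wrist_force: [0.5, 0.1, 0.7]
finger_gap: 0.492
gripper_force: 0.0
```

Run:
```python
from h import *
s=env.state();print(s["ee_pos"],s["orientation"][:,0],s["joints"],s["time"])
im=env.capture("wrist");save(im,"w5.png")
R=s["orientation"];
for d in(-.0,):
    for p in((.461,.1745,.104),tuple(s["ee_pos"]+R@np.array([0,0,.15]))): print(proj("wrist",p))
```

```text
[0.46052771 0.17626517 0.25412477] [9.46337836e-01 3.23178675e-01 4.93300097e-04] [ 6.84095991e-01  1.64372792e-01 -1.35188771e-01  1.34010811e-04
 -1.27075612e+00  1.21574730e+00] 9.8
[319.76269995 245.48909398]
[316.71434276 245.23487966]
```

View pics/w5.png

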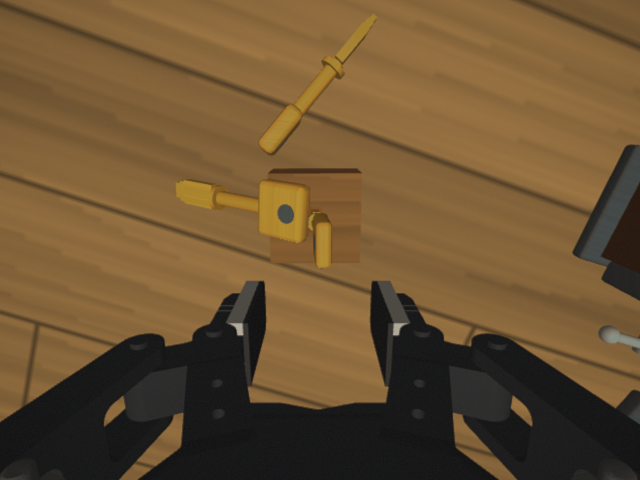

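The bow's top is edge-on at about (323,245), in line with the tool x axis and about 1 mm to the right of the tool axis. The leaning key's bow sits lower on its left at (285,210).

>>> carry_out([
  [[0.3, -1, -35], [0, 0, 0], 42],
  [[0.3, -1, -70], [0, 0, 0], 42],
  [[0.3, -1, -90], [0, 0, 0], 42],
  [[0.3, -1, -99], [0, 0, 0], 42],
  [[0.3, -1, -99], [0, 0, 0], 42],
  [[0.3, -1, -99], [0, 0, 0], 42],
  [[0.3, -1, -99], [0, 0, 0], 25],
  [[0.3, -1, -99], [0, 0, 0], 15],
  [[0.3, -1, -99], [0, 0, 0], 5],
  [[0.3, -1, -99], [0, 0, 0], 5],
  [[0.3, -1, -99], [0, 0, 0], 5],
  [[0.3, -1, -99], [0, 0, 0], 5],
  [[0.3, -1, -99], [0, 0, 0], 5],
])

```text
time: 11.15
ee_pos: [0.461, 0.1762, 0.1558]
orientation: [[0.945, 0.326, 0.002], [0.326, -0.945, 0.002], [0.002, -0.002, -1.0]]
wrist_force: [-4.0, 5.0, 5.9]
finger_gap: 0.099
gripper_force: 59.8
```

Run:
```python
from h import *
np.set_printoptions(precision=4,suppress=True)
s=env.state();print(s["ee_pos"],s["wrist_force"],s["wrist_torque"],s["finger_gap"]*85.4,s["gripper_force"])
save(env.capture("wrist"),"w6.png")
```

```text
[0.461  0.1762 0.1558] [-4.0279  5.0167  5.9249] [ 1.7178  1.3083 -0.0442] 8.439300738834262 59.791168570518494
```

>>> carry_out([
  [[-0.7, 0.9, 0], [0, 0, 0], 5],
  [[-0.7, 0.9, 10], [0, 0, 0], 5],
  [[-0.7, 0.9, 25], [0, 0, 0], 5],
  [[-0.7, 0.9, 40], [0, 0, 0], 5],
  [[-0.7, 0.9, 75], [0, 0, 0], 5],
  [[-0.7, 0.9, 115], [0, 0, 0], 5],
  [[-0.7, 0.9, 155], [0, 0, 0], 5],
  [[-0.7, 0.9, 155], [0, 0, 0], 5],
  [[-0.7, 0.9, 155], [0, 0, 0], 5],
])

```text
time: 12.1
ee_pos: [0.4599, 0.1759, 0.3107]
orientation: [[0.946, 0.325, 0.001], [0.325, -0.946, 0.001], [0.001, -0.0, -1.0]]
wrist_force: [0.2, 0.0, -1.0]
finger_gap: 0.103
gripper_force: 58.9
```

Run:
```python
from h import *
np.set_printoptions(precision=4,suppress=True)
s=env.state();print(s["ee_pos"],s["orientation"],s["wrist_force"],s["wrist_torque"],s["finger_gap"]*85.4)
save(env.capture("wrist"),"w7.png")
```

```text
[0.4599 0.1759 0.3107] [[ 0.9456  0.3253  0.0008]
 [ 0.3253 -0.9456  0.0007]
 [ 0.0009 -0.0004 -1.    ]] [ 0.1533  0.0153 -1.0274] [ 0.0272  0.0624 -0.0136] 8.831486380139602
```

View pics/w7.png

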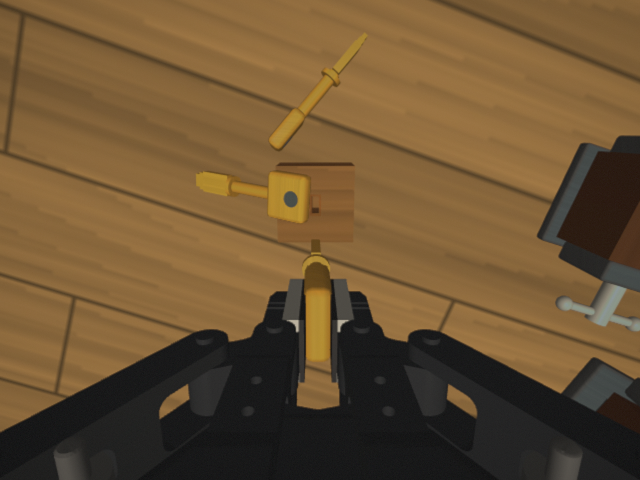

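The key is held on the axis: tip at (316,240), collar (317,262), bow (318,330). The empty stand slot shows at (316,210). Now I carry it over the keyhole.

>>> carry_out([
  [[88, -302, 0], [0, 0, -16.8], 5],
  [[88, -302, 0], [0, 0, -16.8], 5],
  [[88, -302, 0], [0, 0, -16.8], 5],
  [[88, -302, 0], [0, 0, -16.8], 5],
  [[88, -302, 0], [0, 0, -16.8], 5],
  [[88, -302, 0], [0, 0, -16.8], 5],
  [[88, -302, 0], [0, 0, -16.8], 5],
  [[88, -302, 0], [0, 0, -16.8], 5],
  [[88, -302, 0], [0, 0, -16.8], 5],
  [[88, -302, 0], [0, 0, -16.8], 5],
  [[88, -302, -20], [0, 0, -16.8], 5],
  [[88, -302, -36], [0, 0, -16.8], 5],
  [[88, -302, -36], [0, 0, -16.8], 5],
  [[88, -302, -36], [0, 0, -16.8], 5],
])

```text
time: 13.55
ee_pos: [0.5479, -0.1251, 0.2745]
orientation: [[0.999, 0.04, 0.0], [0.04, -0.999, -0.0], [0.0, 0.0, -1.0]]
wrist_force: [0.4, 0.6, -0.1]
finger_gap: 0.098
gripper_force: 59.0
```

Run:
```python
from h import *
np.set_printoptions(precision=4,suppress=True)
s=env.state();print(s["time"],s["ee_pos"],s["orientation"][:,0],s["wrist_force"],s["wrist_torque"],s["joints"])
im=env.capture("wrist");save(im,"w8.png")
R=s["orientation"]
for n,v in(("tip",(0,0,.1438)),("tip+x",(.005,0,.1438)),("collar+x",(.007,0,.111)),("collar",(0,0,.109))): print(n,proj("wrist",s["ee_pos"]+R@np.array(v)))
for n,v in(("kh",(.5483,-.1262,.11)),): print(n,proj("wrist",v))
c=cv2.imread("pics/w8.png")[180:330,240:400];cv2.imwrite("pics/c8.png",cv2.resize(c,None,fx=4.0,fy=4.0,interpolation=cv2.INTER_CUBIC))
```

```text
13.55 [ 0.5479 -0.1251  0.2745] [0.9992 0.04   0.0001] [ 0.3942  0.5547 -0.1426] [-0.0251 -0.0313 -0.0217] [ 0.0541  0.2888  0.0791  0.0005 -1.361   1.5565]
tip [316.2479 249.1748]
tip+x [316.2336 240.9786]
collar+x [316.0298 255.3696]
collar [316.0411 269.9861]
kh [318.0291 239.0524]
```

View pics/c8.png

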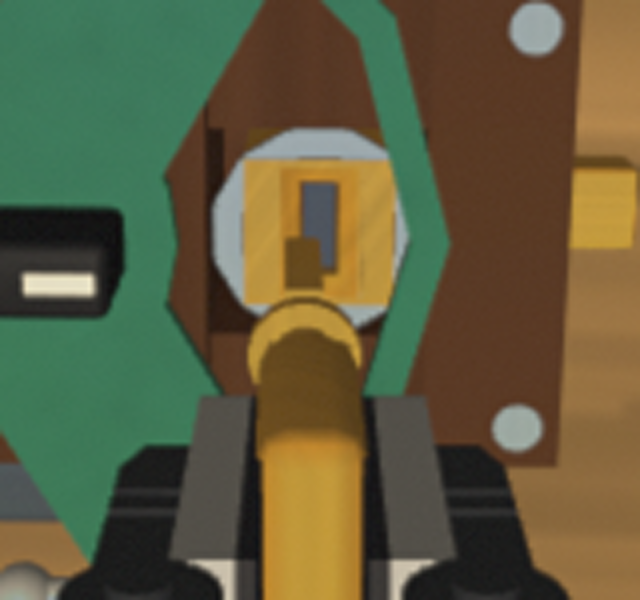

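The crop puts the key tip at (303,237), which is full-frame (315.9,239), and the plug centre at (320,231), which is full-frame (320,237.8). The yaw is aligned and the keyhole lies about 2.2 mm further towards -y. I correct that and go in.

>>> carry_out([
  [[0.6, -2.2, 0], [0, 0, 0], 5],
  [[0.6, -2.2, 0], [0, 0, 0], 5],
  [[0.6, -2.2, -12], [0, 0, 0], 5],
  [[0.6, -2.2, -18], [0, 0, 0], 5],
  [[0.6, -2.2, -22], [0, 0, 0], 5],
  [[0.6, -2.2, -25], [0, 0, 0], 5],
  [[0.6, -2.2, -27], [0, 0, 0], 5],
  [[0.6, -2.2, -27], [0, 0, 0], 5],
])

```text
time: 14.4
ee_pos: [0.5485, -0.1281, 0.2468]
orientation: [[0.999, 0.038, -0.0], [0.038, -0.999, -0.0], [-0.0, 0.0, -1.0]]
wrist_force: [-0.5, 0.1, -0.7]
finger_gap: 0.101
gripper_force: 59.1
```

```bash
cat > st.py <<'E'
from h import *
np.set_printoptions(precision=4,suppress=True)
s=env.state();R=s["orientation"];print(round(s["time"],2),s["ee_pos"],"yaw",np.degrees(np.arctan2(R[1,0],R[0,0])),"tilt",np.degrees(R[:2,2]),s["wrist_force"],s["wrist_torque"],s["finger_gap"]*85.4)
E
python3 st.py
```

```text
14.4 [ 0.5485 -0.1281  0.2468] yaw 2.1994011528093473 tilt [-0.0122 -0.0075] [-0.5327  0.0841 -0.6528] [0.0436 0.0157 0.0766] 8.656841592643033
```

>>> carry_out([
  [[0, 0, -2], [0, 0, 0], 5],
  [[0, 0, -4], [0, 0, 0], 5],
  [[0, 0, -5], [0, 0, 0], 5],
  [[0, 0, -6], [0, 0, 0], 5],
  [[0, 0, -7], [0, 0, 0], 5],
  [[0, 0, -7], [0, 0, 0], 5],
])

```text
time: 15.0
ee_pos: [0.5488, -0.1283, 0.2415]
orientation: [[0.999, 0.039, 0.002], [0.039, -0.999, -0.001], [0.002, 0.001, -1.0]]
wrist_force: [-2.6, 1.0, 10.0]
finger_gap: 0.099
gripper_force: 60.7
```

```bash
python3 st.py
```

```text
15.0 [ 0.5488 -0.1283  0.2415] yaw 2.2213807228734144 tilt [ 0.1149 -0.0498] [-2.5926  0.9869  9.9703] [0.5316 1.3363 0.0223] 8.482223176672823
```

The force rose to 10 N exactly at the first jam depth (z 0.2415). I ease off, rock 20° clockwise and push on.

>>> carry_out([
  [[-0.2, 0, 1.5], [0, 0, 0], 5],
  [[-0.2, 0, 1.5], [0, 0, -5], 5],
  [[-0.2, 0, 1.5], [0, 0, -10], 5],
  [[-0.2, 0, 1.5], [0, 0, -15], 5],
  [[-0.2, 0, 1.5], [0, 0, -20], 5],
  [[-0.2, 0, 1.5], [0, 0, -20], 5],
  [[-0.2, 0, 0], [0, 0, -20], 5],
  [[-0.2, 0, -2], [0, 0, -20], 5],
  [[-0.2, 0, -4], [0, 0, -20], 5],
  [[-0.2, 0, -6], [0, 0, -20], 5],
  [[-0.2, 0, -7], [0, 0, -20], 5],
  [[-0.2, 0, -8], [0, 0, -20], 5],
  [[-0.2, 0, -9], [0, 0, -20], 5],
  [[-0.2, 0, -9], [0, 0, -20], 5],
])

```text
time: 16.4
ee_pos: [0.5485, -0.1279, 0.2327]
orientation: [[0.953, -0.303, 0.002], [-0.303, -0.953, -0.0], [0.002, -0.0, -1.0]]
wrist_force: [-4.7, 3.4, 13.3]
finger_gap: 0.102
gripper_force: 61.2
```

```bash
python3 st.py
```

```text
16.4 [ 0.5485 -0.1279  0.2327] yaw -17.61262414398105 tilt [ 0.1047 -0.0058] [-4.6734  3.3653 13.2608] [1.4938 1.9646 0.0332] 8.72812252239145
```

It advanced 8.8 mm to the second jam. I ease off, rock back and push home.

>>> carry_out([
  [[-0.3, 0.3, 2], [0, 0, 0], 5],
  [[-0.3, 0.3, 2], [0, 0, 5], 5],
  [[-0.3, 0.3, 2], [0, 0, 10], 5],
  [[-0.3, 0.3, 2], [0, 0, 15], 5],
  [[-0.3, 0.3, 2], [0, 0, 20], 5],
  [[-0.3, 0.3, 2], [0, 0, 20], 5],
  [[-0.3, 0.3, 0], [0, 0, 20], 5],
  [[-0.3, 0.3, -2], [0, 0, 20], 5],
  [[-0.3, 0.3, -4], [0, 0, 20], 5],
  [[-0.3, 0.3, -6], [0, 0, 20], 5],
  [[-0.3, 0.3, -7], [0, 0, 20], 5],
  [[-0.3, 0.3, -8], [0, 0, 20], 5],
  [[-0.3, 0.3, -9], [0, 0, 20], 5],
  [[-0.3, 0.3, -9], [0, 0, 20], 5],
])

```text
time: 17.8
ee_pos: [0.5486, -0.128, 0.2245]
orientation: [[0.999, 0.039, 0.003], [0.039, -0.999, -0.001], [0.003, 0.001, -1.0]]
wrist_force: [-3.2, 1.5, 14.8]
finger_gap: 0.104
gripper_force: 61.3
```

```bash
python3 st.py
```

```text
17.8 [ 0.5486 -0.128   0.2245] yaw 2.226712400175194 tilt [ 0.1908 -0.0704] [-3.2448  1.4989 14.7854] [ 0.5591  1.2637 -0.0195] 8.90848983722741
```

It is home: 17 mm past the first jam, as expected. I keep a light downward push and turn a quarter clockwise plus the play.

>>> carry_out([
  [[-0.3, 0.2, 1], [0, 0, 0], 5],
  [[-0.3, 0.2, 1], [0, 0, -7], 5],
  [[-0.3, 0.2, 1], [0, 0, -14], 5],
  [[-0.3, 0.2, 1], [0, 0, -21], 5],
  [[-0.3, 0.2, 1], [0, 0, -28], 5],
  [[-0.3, 0.2, 1], [0, 0, -35], 5],
  [[-0.3, 0.2, 1], [0, 0, -42], 5],
  [[-0.3, 0.2, 1], [0, 0, -49], 5],
  [[-0.3, 0.2, 1], [0, 0, -56], 5],
  [[-0.3, 0.2, 1], [0, 0, -63], 5],
  [[-0.3, 0.2, 1], [0, 0, -70], 5],
  [[-0.3, 0.2, 1], [0, 0, -77], 5],
  [[-0.3, 0.2, 1], [0, 0, -84], 5],
  [[-0.3, 0.2, 1], [0, 0, -90], 5],
  [[-0.3, 0.2, 1], [0, 0, -94], 5],
  [[-0.3, 0.2, 1], [0, 0, -96], 5],
  [[-0.3, 0.2, 1], [0, 0, -96], 5],
  [[-0.3, 0.2, 1], [0, 0, -96], 5],
])

```text
time: 19.6
ee_pos: [0.5475, -0.1268, 0.2246]
orientation: [[-0.066, -0.998, 0.001], [-0.998, 0.066, 0.001], [-0.001, -0.001, -1.0]]
wrist_force: [-4.5, 5.0, 13.6]
finger_gap: 0.1
gripper_force: 60.9
```

```bash
python3 st.py
python3 - <<'E'
from h import *
w=env.capture("wrist");t=env.capture("top")[210:320,250:390];s=env.capture("scene")[170:310,230:370]
r=lambda a,h:cv2.resize(a,(int(a.shape[1]*h/a.shape[0]),h),interpolation=cv2.INTER_CUBIC)
p=np.hstack([r(t,290),r(s,290)]);q=w[20:,:]
q=r(q,300);o=np.zeros((590,max(p.shape[1],q.shape[1]),3),np.uint8);o[:290,:p.shape[1]]=p;o[290:,:q.shape[1]]=q;save(o,"fin.png")
E
```

```text
19.6 [ 0.5475 -0.1268  0.2246] yaw -93.76915823391494 tilt [0.0628 0.0591] [-4.4617  4.9509 13.6032] [2.0541 1.8443 0.1435] 8.57363061187479
```

View pics/fin.png

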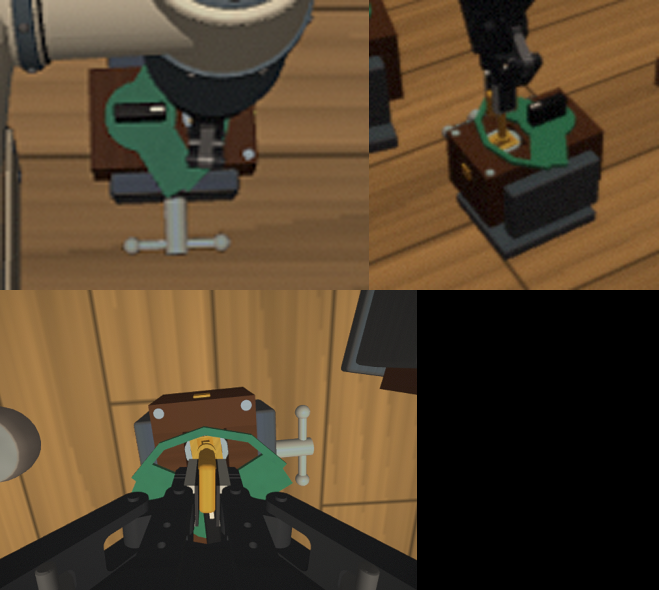

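The bolt is drawn nearly flush (scene crop (465,172), wrist crop (201,396)), and the plug torque of about 0.14 N m fits a quarter turn. The window is still over the keyhole and the key is held, so I hand it in.

```bash
python3 -c "
from plant import env
print(env.close_job())"
```

```text
the job is handed in; nothing more can be done
None
```

The job is handed in at about 20 s: the cover is one click round with its window over the keyhole, the key is fully home and held a quarter turn clockwise, and the bolt is drawn nearly flush; the two loose spare keys had toppled over before the arm came near them.

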